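Fit the level gauge and hold the bean bin open for refilling

ROBOT

A 6-joint arm with a two-finger parallel gripper is mounted at the origin on a cart in front of the work surface, level with it; the furniture and walls round the work are solid. World frame = base frame: x ahead of the robot, y to its left, z up, the work surface at z = 0. Lengths are in mm, angles in rad, forces in N, time in s.
With the tool pointing down it reaches from about 275 to 850 mm from the base axis. Payload 5.2 kg.
Tool frame: the origin (TCP) lies at the very end of the fingers, on their centre line; the grasp point (between the pads) lies 19 mm behind it (robot.tcp_to_grasp is the distance from the TCP to the grasp point, in mm); z points along the fingers, y is the line along which they close (so a half turn about z gives the same grasp; the last joint's range is limited). The gripper opens to 85 mm and grips with 20 to 120 N. Pads are 22 mm wide; open, the fingers measure 114 mm over their backs; the gripper's body (76 mm by 85 mm) begins 54 mm behind the grasp point. The pads swing forward as they close: fully open they stand 13 mm farther back than shut.
Start: joints at [-1.357, 0.259, 1.535, -0, 1.348, -0.203], TCP at [222.681, -502.91, 231.31] pointing down, gripper open.
Joint ranges: [-3.14, 3.14], [-0.91, 2.08], [0.19, 2.58], [-1.22, 4.36], [0.22, 2.71], [-3.12, 3.12]. Speed limits (rad/s): [2.57, 2.57, 3.14, 3.14, 3.14, 3.14].

INTERFACE

Orientations are given as a rotation vector (axis times angle).
In Python, from plant import robot gives the robot as it stands. The module is installed in compiled form; this text tells all that it offers.
- The arm moves only by the shell command python3 -m crank 'ROWS' [FORCE]. ROWS is JSON, a list that holds one entry, the list of rows, each a list of 7 numbers: the turn, a rotation vector about the tool's x, y, z in rad, then the shift along the tool's x, y, z in cm, then the finger opening in cm, from 0 to 8.54. In form: [[[wx, wy, wz, tx, ty, tz, grip], ...]]. A call has 1 to 8 rows; each row is the pose to reach, as a shift and turn from the pose commanded when the call began, along the tool's axes at that moment; what a row does not reach only later rows make up. A row lasts 1/10 s, in which the tool goes at most 50 mm and 8.59 degrees, less where a joint would pass 70% of its speed; a pose out of reach is approached as far as the arm can. A call with a gripper value outside its range is refused whole. The fingers move at their own pace and stop on an object; FORCE is the grip in N (left out, the last holds). Time passes only in rows, so rows that repeat a pose let the fingers close. It gives the time, the measured TCP pose, the force, the opening and the grip force at its end, in the units of the state.
- robot.state(): the state, without advancing time (a new reading comes with each control period).
- robot.capture(name): name is "scene" or "top"; returns a dict with "frame" (420x560x3 uint8, red, green, blue), "fx", "fy", "cx", "cy" (pixels), "dist" ([k1, k2, p1, p2, k3] as OpenCV has them; the pictures are not rectified), "pose" (4x4, takes a point from camera to world coordinates). Camera axes: x right, y up, looking along -z (the intrinsics and any distortion apply to the point x, -y, -z); pixel columns grow to the right and rows downward; lengths in mm; the calibration is good to about 2 mm. A picture is of the moment at which its call begins. There is no depth.
- robot.finish_job(): hands the job in; it is judged then, once.
The state is a dict: "clock": time; "joint_pos": joint angles; "qd": joint speeds; "joint_efforts": joint torques, N m; "ee_pos": TCP position; "tcp_rot": TCP orientation; "wrist_force": force on the tool from outside, world axes, zero at the start; "wrist_torque": the same for the moment, N m; "width": finger opening in mm; "grip_force": force on a finger pad.
Only numpy, scipy, OpenCV 4.12 (cv2) and the standard library are available. Lean on these libraries where they do the work, as an engineer would, in place of code of your own. Each camera call takes 0.05 s, during which the arm holds its last target. There are 200 camera calls.

TASK

A colleague is about to refill the steel bean bin on the counter. With its lid shut, take the flat level gauge out of its wooden stand and push its blade into the slot in the bin's deck until the collar sits flat on the deck, and let go of it; then lift the bin's lid by the bar handle to 45 degrees open and keep it there. The lid falls shut by itself, so finish while still holding its handle in the fingers at 45 degrees, with the gauge still in its slot, and leave the mug, shaker, cocoa jar and snack bar where they are.

Things in the scene. Friction and masses are not known exactly. Their poses are not given: they have to be found in the camera images.
- bin: Fixed rectangular steel bin, 130 (x) x 250 (y) x 110 mm high; origin at the centre of its underside on the counter, x to its back, y to its left end, z up. Its lid covers the right part (bin y -122 to +50 mm); the left 74 mm of the top is a fixed level deck with the gauge slot. It stands at a varying place and is turned by up to 0.2 rad from facing the robot
- slot (a point): Centre of the gauge slot's mouth at deck level (bin frame 0, 89, 110 mm). The slot is 34 mm long along the bin's x and 10 mm across, cut through the 12 mm deck with a 3 mm chamfer round its mouth; the room below is empty
- lid (a joint): Opening angle of the bin's lid in rad: 0 shut and level, growing as its front edge rises, stop at 1.25. 45 degrees is 0.785. The 0.30 kg lid falls shut from any angle when it is let go; about 2 N upward at the bar carries it
- lid_hinge (a point): Middle of the lid's hinge line, which runs along the bin's y at the lid's back edge (bin frame 66, -36, 111 mm). The lid is a 126 x 172 x 7 mm plate on the hinge's level
- lid_bar (a point): Middle of the lid's bar handle: a round bar 10 mm thick along the bin's y, 100 mm free between its two arms. It moves with the lid; with the lid shut it lies 160 mm in front of and 30 mm above the hinge line, 34 mm ahead of the lid's front edge and 23 mm above the lid's top. At 45 degrees open it lies 92 mm in front of and 134 mm above the hinge line
- gauge: Loose level gauge, 90 g, standing upright in its stand at the start; origin at the tip (lower end) of its blade, z up along it, x along the blade's width. Steel blade 28 (x) x 4 (y) mm, 85 mm long; above it a black collar 50 (x) x 26 (y) x 8 mm with its underside at z = 85 mm; above that a flat black grip 36 (x) x 12 (y) mm from z = 93 to 145 mm, to be pinched across its 12 mm
- gauge_collar (a point): Centre of the underside of the gauge's collar, 85 mm above the blade's tip; it coincides with the slot's mouth when the gauge is fully home, with the gauge's x along the bin's x either way round
- stand: Fixed wooden stand of the gauge: block 70 (x) x 50 (y) mm and 90 mm high on a 100 x 80 x 6 mm foot; origin at the centre of its underside, z up. The gauge hangs by its collar in a slot 34 (x) x 10 (y) mm in its top, gauge x along stand x. It stands to the left of the bin, beside the mug: sometimes the stand, sometimes the mug is the nearer to the bin
- mug: White mug, 86 x 118 x 92 mm, bystander to the left of the bin, nearer to it or farther from it than the stand; origin under its centre
- shaker: Glass sugar shaker with grey cap, 44 mm wide, 90 mm high, bystander; origin under its centre
- cocoa_jar: Spice jar with dark cap, 41 mm wide, 105 mm high, bystander; origin under its centre
- bar_packet: Wrapped snack bar, 52 x 159 x 14 mm, lying flat, bystander; origin under its centre
Things that resemble listed ones, but are neither listed nor needed, are in the scene too. There is more than one size of the gauge; the one meant has the size given above.

How it is judged (in metres and radians):
On the way:
1. the gauge is fully home in the bin's slot and let go, with the lid still shut (z of gauge_collar in the frame of slot between -0.004 and 0.004 m and horizontal distance between gauge_collar and slot below 0.008 m and angle between gauge's own z axis and vertical below 0.1 rad and contact force between the fingers and gauge below 0.1 N and value of joint lid below 0.1 rad), for 0.2 s.
At the end, for the whole second after the job is handed in: The fingers hold the lid still (under 0.1 rad/s) at 45 degrees, give or take 6, touching it with more than 0.4 N; the gauge stands let go in the bin's slot, collar within 4 mm of the deck in height and 8 mm of the slot's centre, upright within 0.1 rad, not touching the lid (value of joint lid between 0.68 and 0.89 rad and velocity of joint lid between -0.1 and 0.1 rad/s and contact force between the fingers and lid above 0.4 N and contact force between gauge and lid below 0.1 N and z of gauge_collar in the frame of slot between -0.004 and 0.004 m and horizontal distance between gauge_collar and slot below 0.008 m and angle between gauge's own z axis and vertical below 0.1 rad and contact force between the fingers and gauge below 0.1 N); the arm keeps its last pose, push and grip.
It fails at once if the mug, shaker, cocoa jar or snack bar is moved more than 30 mm (distance of any of mug, shaker, cocoa_jar, bar_packet from where it was at the start of the episode above 0.03 m).
It also fails if it takes over 56 s, if anything falls off the work surface, if the arm or the gripper's body presses on something with over 40 N, if the wrist force passes 120 N, or if a joint passes its speed limit or range.

## Working session

There is one attempt and no reset: what is moved stays moved. The work goes in short steps, Python scripts to look and compute and a shell command to move; the robot and the scene stay as the last step left them, time stands still between calls to the robot, and variables do not carry over. Pictures are saved under pics/ and viewed, at most 10 in all, crops included, and the job is handed in when it is done.

```bash
mkdir -p pics
cat > h.py <<'E'
import numpy as np, cv2, pickle
from scipy.spatial.transform import Rotation as R
def cap(robot,name,tag):
    c=robot.capture(name); pickle.dump(c,open(f'pics/{tag}.pkl','wb'))
    cv2.imwrite(f'pics/{tag}.png',cv2.cvtColor(np.asarray(c['frame']),cv2.COLOR_RGB2BGR)); return c
def load(tag): return pickle.load(open(f'pics/{tag}.pkl','rb'))
def K(c): return np.array([[c['fx'],0,c['cx']],[0,c['fy'],c['cy']],[0,0,1.]])
def ray(c,uv):
    p=cv2.undistortPoints(np.array(uv,float).reshape(-1,1,2),K(c),np.array(c['dist'],float)).reshape(-1,2)
    d=np.c_[p[:,0],-p[:,1],-np.ones(len(p))]; P=np.array(c['pose'])
    return P[:3,3],d@P[:3,:3].T
def onz(c,uv,z):
    o,d=ray(c,uv); return o+d*((z-o[2])/d[:,2])[:,None]
def proj(c,X):
    P=np.array(c['pose']); q=(np.array(X,float).reshape(-1,3)-P[:3,3])@P[:3,:3]
    q=q*[1,-1,-1]; return cv2.projectPoints(q,np.zeros(3),np.zeros(3),K(c),np.array(c['dist'],float))[0].reshape(-1,2)
def tri(c1,u1,c2,u2):
    o1,d1=ray(c1,[u1]);o2,d2=ray(c2,[u2]);A=np.c_[d1[0],-d2[0]]
    s=np.linalg.lstsq(A,o2-o1,rcond=None)[0];a=o1+s[0]*d1[0];b=o2+s[1]*d2[0]
    return (a+b)/2,np.linalg.norm(a-b)
E
python3 - <<'E'
from plant import robot
from h import *
for n in('scene','top'):
    c=cap(robot,n,n+'0'); print(n,np.array(c['pose']).round(3).tolist(),c['fx'],c['dist'])
s=robot.state();print(s['ee_pos'],s['tcp_rot'],R.from_rotvec(s['tcp_rot']).as_matrix().round(3).tolist(),s['width'])
a=[cv2.imread(f'pics/{n}0.png') for n in('scene','top')]
E
```

```text
scene [[-0.874, 0.3, -0.382, 133.056], [-0.486, -0.524, 0.7, 756.654], [0.01, 0.797, 0.603, 758.101], [0.0, 0.0, 0.0, 1.0]] 404.0961999236709 [0.01849108 0.         0.         0.         0.        ]
top [[-0.03, 0.998, -0.052, 433.93], [-0.999, -0.031, -0.013, 14.422], [-0.015, 0.052, 0.999, 1805.656], [0.0, 0.0, 0.0, 1.0]] 538.8800366498741 [-0.17820129  0.          0.          0.          0.        ]
[ 222.57388526 -502.44519664  230.5664173 ] [-3.07199990e+00 -6.49690264e-01  4.70906048e-05] [[0.914, 0.405, -0.0], [0.405, -0.914, 0.002], [0.0, -0.002, -1.0]] 85.53578946768812
```

View pics/scene0.png

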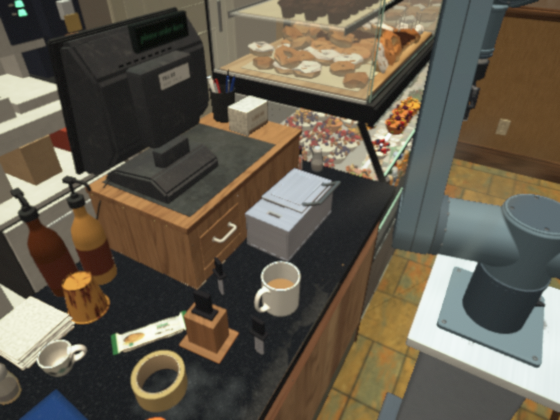

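View pics/top0.png

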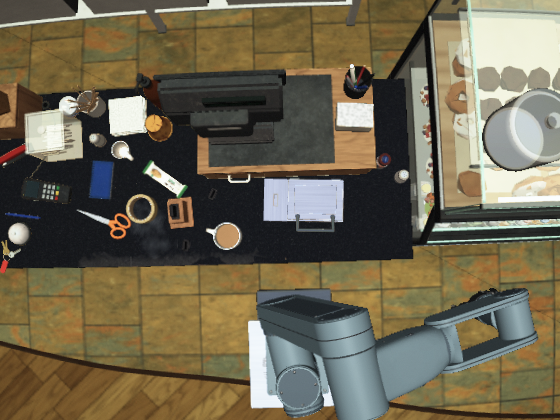

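The scene view shows the bin at about (290,210), the stand with the gauge at (208,325) and the mug at (280,288). In the top view the bin is at (303,200), the stand at (180,212) and the mug at (228,236), with gauge-like decoys at (213,193) and (213,243). I'll zoom in next.

Run:
```python
from h import *
a=cv2.imread('pics/scene0.png');b=cv2.imread('pics/top0.png')
A=[cv2.resize(a[160:270,235:345],(400,400),interpolation=2)[:300],cv2.resize(b[170:245,255:355],(400,300),interpolation=2),
cv2.resize(a[255:365,170:280],(400,400),interpolation=2)[:300+60][60:],cv2.resize(b[185:250,155:242],(400,300),interpolation=2)]
cv2.imwrite('pics/m1.png',np.vstack([np.hstack(A[:2]),np.hstack(A[2:])]))
```

```text
(no output)
```

View pics/m1.png

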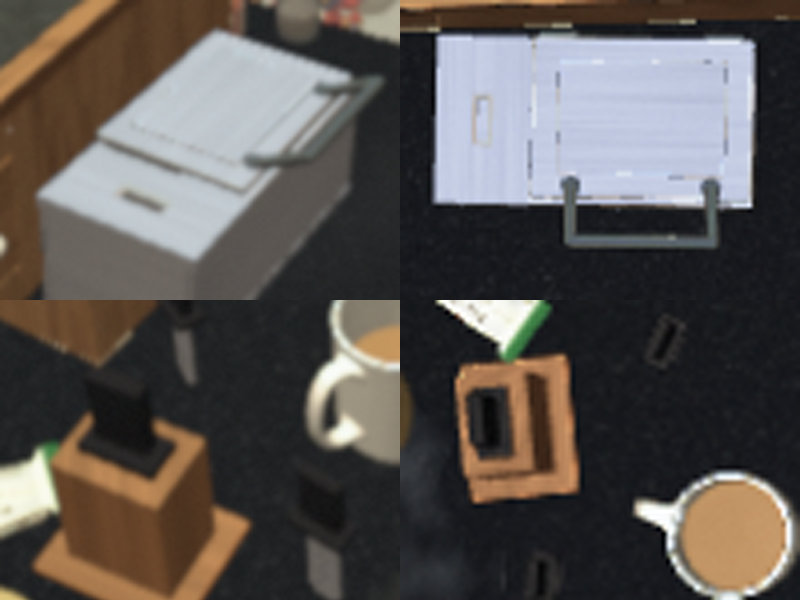

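The bin's slot is at about (275.8,200) in the top view. The stand holds the gauge with its long side near the image vertical, and the two decoys stand free on the counter. Now I'll measure.

Run:
```python
from h import *
t=load('top0');s=load('scene0')
f=cv2.cvtColor(np.asarray(t['frame']),cv2.COLOR_RGB2HSV)
def big(m,x0,y0,x1,y1):
    M=np.zeros_like(m);M[y0:y1,x0:x1]=m[y0:y1,x0:x1]
    cs=cv2.findContours(M,cv2.RETR_EXTERNAL,cv2.CHAIN_APPROX_NONE)[0];return max(cs,key=cv2.contourArea)
m=((f[...,2]>130)&(f[...,1]<70)).astype(np.uint8)
b=big(m,255,174,355,235); 
hd=onz(t,b.reshape(-1,2),110)[:,:2]
r=cv2.minAreaRect(hd.astype(np.float32));print('bin',r,cv2.boxPoints(r).round(0).tolist())
# wood stand
w=((f[...,0]>4)&(f[...,0]<20)&(f[...,1]>70)&(f[...,2]>90)).astype(np.uint8)
w=cv2.morphologyEx(w,cv2.MORPH_CLOSE,np.ones((5,5)))
c=big(w,160,190,200,235);X=onz(t,c.reshape(-1,2),6)[:,:2].astype(np.float32);r=cv2.minAreaRect(X);print('foot@6',r,cv2.boxPoints(r).round(0).tolist())
# dark collar inside
d=(f[...,2]<70).astype(np.uint8);g=big(d,168,200,185,226)
r=cv2.minAreaRect(onz(t,g.reshape(-1,2),98)[:,:2].astype(np.float32));print('collar@98',r)
print(np.asarray(t['frame'])[196:206,270:283].sum(2)//3)
u=np.asarray(t['frame'])[196:230,164:192].sum(2)//3;print(u)
```

```text
bin ((540.600830078125, -35.6878662109375), (249.8674774169922, 132.80140686035156), 88.20482635498047) [[470.0, -158.0], [603.0, -163.0], [611.0, 87.0], [478.0, 91.0]]
foot@6 ((517.78125, 379.15130615234375), (100.41809844970703, 85.4738998413086), 4.255009174346924) [[465.0, 418.0], [471.0, 333.0], [571.0, 340.0], [565.0, 425.0]]
collar@98 ((518.5770874023438, 379.8240966796875), (47.40987014770508, 27.698486328125), 5.310926914215088)
[[210 209 207 182 176 208 208 193 203 206 204 205 208]
 [209 210 205 181 173 205 206 194 201 206 205 205 209]
 [210 210 205 182 184 208 210 195 202 205 205 207 209]
 [209 210 205 181 209 211 211 195 203 206 204 205 211]
 [211 210 206 182 209 210 210 196 206 206 204 206 210]
 [210 210 206 181 210 211 212 197 206 206 204 206 210]
 [210 209 205 180 208 208 208 196 207 206 204 206 211]
 [211 210 205 182 205 206 205 194 206 206 205 207 212]
 [209 210 206 181 204 206 207 196 205 206 203 207 212]
 [210 209 204 186 198 201 201 197 205 205 203 207 212]]
[[ 23  23  25  28  33  26  31  27  24  25  28  35  92 157 103  87  75  40
   23  27  31  31  32  36  42  50
[... 3171 characters left out ...]
 25  26  26  26  27  33 106 124 128 128 116 132 132 126 122 124 127 130
  135 140 138 136 133 129 134 134 133 140]
 [ 26  27  28  27  27  33 104 126 128 131 129 132 130 127 121 125 130 130
  134 140 140 136 131 132 133 136 139 138]
 [ 28  25  25  29  25  28  73 125 127 132 130 133 131 129 124 124 131 135
  132 129 128 118 115 112 114 121 129 113]
 [ 27  25  26  27  30  30  67 134 131 123 117 114 110 109 104 102 110 120
  106  85  79  52  37  27  22  25  31  28]
 [ 28  27  27  27  32  30  43 120 110  84  72  55  40  33  22  19  26  24
   26  25  27  25  25  23  24  26  26  25]
 [ 30  26  22  29  28  27  24  24  24  23  25  25  27  24  23  24  26  30
   27  25  25  24  23  25  24  25  25  27]]
```

```bash
cat > ov.py <<'E'
from h import *
def box(cx,cy,yaw,sx,sy,z): 
    c,s=np.cos(yaw),np.sin(yaw);return [(cx+c*a*sx/2-s*b*sy/2,cy+s*a*sx/2+c*b*sy/2,z) for a,b in((-1,-1),(1,-1),(1,1),(-1,1))]
def draw(tag,win,boxes,k=8):
    c=load(tag);x0,y0,w,h=win
    im=cv2.cvtColor(np.asarray(c['frame']),cv2.COLOR_RGB2BGR)[y0:y0+h,x0:x0+w]
    im=cv2.convertScaleAbs(im,alpha=1.3,beta=20)
    im=cv2.resize(im,(w*k,h*k),interpolation=cv2.INTER_NEAREST)
    for b in boxes:
        p=((proj(c,b)-[x0,y0]+.5)*k).round().astype(int); cv2.polylines(im,[p.reshape(-1,1,2)],True,(0,0,255),1)
    return im
E
python3 - <<'E'
from ov import *
g=(518.6,379.3,.09); B=(540.6,-35.7,-.031)
sl=(B[0]+89*.031,B[1]+89,B[2])
gb=[box(*g,50,26,98),box(*g,36,12,150),box(*g,70,50,90),box(*g,100,80,6)]
bb=[box(*sl,34,10,110),box(*B,130,250,110)]
a=np.hstack([draw('scene0',(178,285,50,37),gb),draw('top0',(158,194,50,37),gb)])
b=np.hstack([draw('scene0',(245,190,50,37),bb),draw('top0',(255,180,50,37),bb)])
cv2.imwrite('pics/m2.png',np.vstack([a,b]))
E
```

```text
(no output)
```

View pics/m2.png

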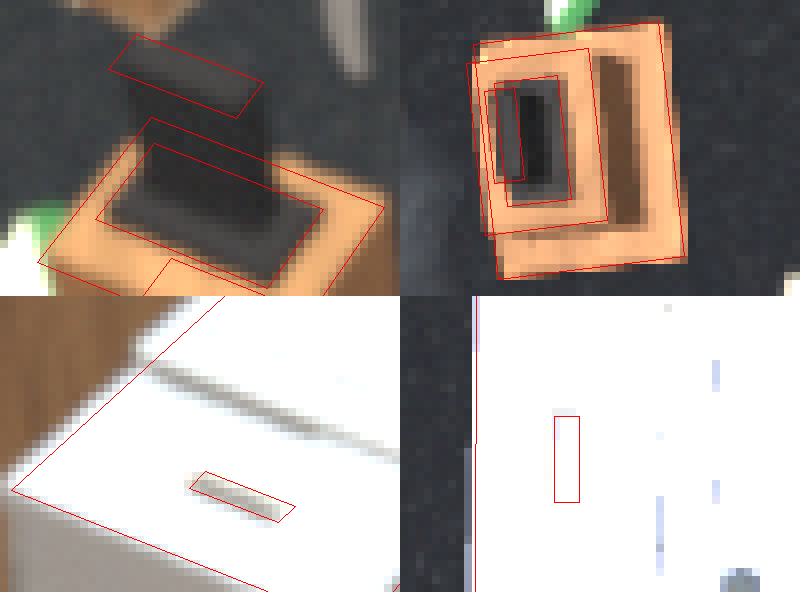

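Gauge and stand boxes agree within about 1 px in both views, and so does the slot. I'll refine the slot with a contrast-based centroid and triangulate it.

Run:
```python
from ov import *
t=load('top0');s=load('scene0')
ft=np.asarray(t['frame']).astype(float); fs=np.asarray(s['frame']).astype(float)
print((ft[190:210,269:283,2]-0).astype(int))
sub=fs[205:220,264:286].sum(2)//3; print(sub.astype(int))
B=(540.6,-35.7,-.031);sl=(B[0]+89*.031,B[1]+89,B[2])
for z,d in((110,(40,16)),(110,(34,10))):
    print(d,proj(s,box(*sl,*d,z)).round(1).tolist(),proj(t,box(*sl,*d,z)).round(1).tolist())
```

```text
[[228 227 227 225 224 228 228 227 226 225 223 223 225 226]
 [228 227 226 225 224 230 228 226 227 225 223 224 224 226]
 [228 227 227 226 221 228 226 225 224 225 223 223 223 226]
 [228 227 227 225 209 209 209 205 211 222 224 222 223 226]
 [228 227 227 226 193 170 173 173 186 214 224 223 224 227]
 [228 228 228 226 188 188 224 226 196 214 224 223 223 226]
 [228 228 227 226 177 190 226 227 196 215 224 222 224 226]
 [228 227 228 224 176 187 224 225 197 213 224 224 224 227]
 [228 228 228 224 177 199 226 228 198 215 223 224 225 227]
 [228 227 227 224 175 227 229 229 198 217 224 222 224 228]
 [228 228 228 225 177 227 228 228 199 225 224 223 226 228]
 [228 228 228 224 176 227 229 229 201 225 225 223 225 229]
 [228 228 227 224 175 225 227 227 201 225 225 223 226 229]
 [228 228 228 223 176 222 225 224 197 224 225 224 225 229]
 [228 227 228 224 175 220 223 224 196 223 225 222 226 229]
 [228 228 227 223 185 206 210 211 200 223 225 222 226 229]
 [228 227 228 223 219 222 210 206 208 223 226 223 225 229]
 [228 227 228 223 227 230 228 225 226 226 225 223 225 229]
 [228 227 227 224 226 230 228 225 227 
[... 1054 characters left out ...]
18 120 131 148 165 179 188 193
  197 198 198 199]
 [202 202 203 202 200 197 190 182 172 160 142 126 117 120 133 151 174 190
  196 199 198 198]
 [202 202 202 202 202 204 202 198 195 190 179 164 143 129 128 148 177 194
  200 200 199 199]
 [200 201 202 202 203 202 202 202 202 200 197 191 181 172 164 173 190 200
  202 202 202 199]
 [198 199 200 200 201 202 202 203 202 203 202 200 199 196 192 193 197 200
  201 201 202 202]]
(40, 16) [[282.9, 215.5], [269.8, 210.4], [266.5, 213.7], [279.7, 218.8]] [[277.8, 206.3], [277.9, 193.6], [272.8, 193.6], [272.8, 206.3]]
(34, 10) [[281.3, 215.7], [270.1, 211.4], [268.1, 213.5], [279.3, 217.8]] [[276.9, 205.3], [276.9, 194.5], [273.7, 194.5], [273.7, 205.3]]
```

```bash
cat > go.py <<'E'
import sys
from plant import robot
from h import *
def rel(x,y,z,yaw,pitch=0):
    """target TCP; yaw = world heading of tool x (tool down), pitch = tilt about tool y afterwards (deg)"""
    s=robot.state();R0=R.from_rotvec(s['tcp_rot'])
    T=R.from_matrix(np.array([[np.cos(yaw),np.sin(yaw),0],[np.sin(yaw),-np.cos(yaw),0],[0,0,-1]]))*R.from_euler('y',pitch,degrees=True)
    w=(R0.inv()*T).as_rotvec();d=R0.inv().apply(np.array([x,y,z])-s['ee_pos'])/10
    print('t',round(s['clock'],2),'ee',s['ee_pos'].round(1),'w',s['width'],'F',np.round(s['wrist_force'],1),'grip',s['grip_force'])
    print('row',w.round(3),d.round(2))
if __name__=='__main__': rel(*map(float,sys.argv[1:]))
E
python3 go.py 518 378.5 260 0.09
```

```text
t 0.1 ee [ 222.6 -502.4  230.6] w 85.53578946768812 F [0.5 0.3 0.2] grip 0.0
row [-0.002 -0.     0.327] [ 62.68 -68.6   -2.81]
```

```bash
python3 -m crank '[[[0,0,0.327,62.7,-68.6,-2.9,4],[0,0,0.327,62.7,-68.6,-2.9,4],[0,0,0.327,62.7,-68.6,-2.9,4],[0,0,0.327,62.7,-68.6,-2.9,4],[0,0,0.327,62.7,-68.6,-2.9,4],[0,0,0.327,62.7,-68.6,-2.9,4],[0,0,0.327,62.7,-68.6,-2.9,4],[0,0,0.327,62.7,-68.6,-2.9,4]]]' 40; python3 go.py 518 378.5 260 0.09
```

```text
clock: 0.9
ee_pos: [349.8, -121.9, 243.8]
tcp_rot: [3.138, 0.14, 0.0]
wrist_force: [0.6, 0.2, 0.6]
width: 39.9
grip_force: 0.0
t 0.9 ee [ 349.8 -121.9  243.8] w 39.94910993485244 F [0.6 0.2 0.6] grip 0.0
row [ 0.    -0.    -0.001] [ 21.2  -48.34  -1.62]
```

```bash
python3 -m crank '[[[0,0,0,21.2,-48.3,-1.6,4],[0,0,0,21.2,-48.3,-1.6,4],[0,0,0,21.2,-48.3,-1.6,4],[0,0,0,21.2,-48.3,-1.6,4],[0,0,0,21.2,-48.3,-1.6,4],[0,0,0,21.2,-48.3,-1.6,4],[0,0,0,21.2,-48.3,-1.6,4],[0,0,0,21.2,-48.3,-1.6,4]]]'; python3 go.py 518 378.5 260 0.09
```

```text
clock: 1.7
ee_pos: [477.0, 257.4, 255.6]
tcp_rot: [3.138, 0.142, -0.001]
wrist_force: [0.7, -0.6, 0.5]
width: 40.1
grip_force: 0.0
t 1.7 ee [477.  257.4 255.6] w 40.07921835692274 F [ 0.7 -0.6  0.5] grip 0.0
row [0. 0. 0.] [  5.17 -11.69  -0.44]
```

```bash
python3 -m crank '[[[0,0,0,5.2,-11.7,-0.4,4],[0,0,0,5.2,-11.7,-0.4,4],[0,0,0,5.2,-11.7,-0.4,4],[0,0,0,5.2,-11.7,6,4],[0,0,0,5.2,-11.7,6,4],[0,0,0,5.2,-11.7,6,4]]]'; python3 go.py 518 378.5 107 0.09
python3 - <<'E'
from plant import robot
from ov import *
cap(robot,'scene','s1');cap(robot,'top','t1')
g=(518,378.5,.09)
gb=[box(*g,50,26,98),box(*g,36,12,150)]
cv2.imwrite('pics/m3.png',np.hstack([draw('scene1'.replace('scene1','s1'),(165,250,80,75),gb,5),draw('t1',(140,180,80,75),gb,5)]))
E
```

```text
clock: 2.3
ee_pos: [516.0, 375.0, 192.1]
tcp_rot: [3.135, 0.141, -0.013]
wrist_force: [1.1, -0.2, 0.0]
width: 39.9
grip_force: 0.0
t 2.3 ee [516.  375.  192.1] w 39.91845822029133 F [ 1.1 -0.2  0. ] grip 0.0
row [ 0.003  0.008 -0.   ] [ 0.3  -0.36  8.51]
```

View pics/m3.png

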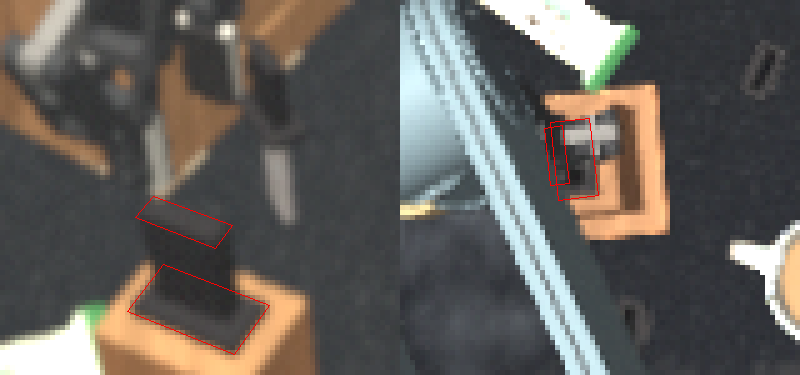

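The fingers hang above the gauge and the drawn box matches the grip at about (185,222) in the crop. I'll descend and grip.

```bash
python3 -m crank '[[[0,0.008,0,0.3,-0.36,3,4],[0,0.008,0,0.3,-0.36,6,4],[0,0.008,0,0.3,-0.36,8.5,4],[0,0.008,0,0.3,-0.36,8.5,4],[0,0.008,0,0.3,-0.36,8.5,4],[0,0.008,0,0.3,-0.36,8.5,0],[0,0.008,0,0.3,-0.36,8.5,0],[0,0.008,0,0.3,-0.36,8.5,0]]]' 40;  python3 -m crank '[[[0,0,0,0,0,0,0],[0,0,0,0,0,0,0],[0,0,0,0,0,0,0],[0,0,0,0,0,0,0]]]'; python3 go.py 518 378.5 107 0.09
```

```text
clock: 3.2
ee_pos: [522.4, 380.5, 113.5]
tcp_rot: [-3.137, -0.141, -0.019]
wrist_force: [0.2, -2.1, 7.5]
width: 11.9
grip_force: 42.3
clock: 3.6
ee_pos: [522.4, 380.5, 113.5]
tcp_rot: [-3.137, -0.141, -0.019]
wrist_force: [-0.2, -0.8, 6.5]
width: 11.7
grip_force: 42.2
t 3.6 ee [522.4 380.5 113.5] w 11.726731173559386 F [-0.2 -0.8  6.5] grip 42.24152326583862
row [-0.001 -0.012 -0.   ] [-0.47  0.16  0.64]
```

```bash
python3 -m crank '[[[0,-0.012,0,0,0,-2,0],[0,-0.012,0,0,0,-5,0],[0,-0.012,0,0,0,-9,0],[0,-0.012,0,0,0,-13,0],[0,-0.012,0,0,0,-16.5,0],[0,-0.012,0,0,0,-16.5,0],[0,-0.012,0,0,0,-16.5,0]]]'; python3 go.py 543.9 54 275 -.031
```

```text
clock: 4.3
ee_pos: [519.9, 380.4, 277.2]
tcp_rot: [-3.137, -0.141, 0.003]
wrist_force: [0.4, -0.4, -0.8]
width: 11.4
grip_force: 41.4
t 4.3 ee [519.9 380.4 277.2] w 11.419618646789953 F [ 0.4 -0.4 -0.8] grip 41.397939920425415
row [-0.001  0.002  0.121] [-0.54 32.72  0.19]
```

```bash
python3 -m crank '[[[0,0,0.121,-0.2,32.7,0,0],[0,0,0.121,-0.2,32.7,0,0],[0,0,0.121,-0.2,32.7,0,0],[0,0,0.121,-0.2,32.7,0,0],[0,0,0.121,-0.2,32.7,0,0],[0,0,0.121,-0.2,32.7,0,0],[0,0,0.121,-0.2,32.7,0,0],[0,0,0.121,-0.2,32.7,0,0]]]'; python3 -m crank '[[[0,0,0,0,0,0,0],[0,0,0,0,0,0,0],[0,0,0,0,0,0,0]]]'; python3 go.py 547.5 54.3 240 -.031
```

```text
clock: 5.1
ee_pos: [546.4, 50.5, 273.9]
tcp_rot: [3.14, -0.057, -0.012]
wrist_force: [0.4, 1.3, -0.9]
width: 11.0
grip_force: 41.3
clock: 5.4
ee_pos: [546.7, 55.6, 275.4]
tcp_rot: [3.141, -0.046, -0.008]
wrist_force: [-0.1, 0.9, -0.5]
width: 11.4
grip_force: 41.3
t 5.4 ee [546.7  55.6 275.4] w 11.360378574801281 F [-0.1  0.9 -0.5] grip 41.27979397773743
row [0.    0.005 0.002] [0.1  0.13 3.54]
```

```bash
python3 -m crank '[[[0,0.005,0,0.1,0.13,2,0],[0,0.005,0,0.1,0.13,4,0],[0,0.005,0,0.1,0.13,4,0],[0,0.005,0,0.1,0.13,4,0],[0,0.005,0,0.1,0.13,4,0]]]'; python3 go.py 547.5 54.3 240 -.031;  python3 - <<'E'
from plant import robot
from ov import *
cap(robot,'scene','s2');cap(robot,'top','t2')
sl=(544,54.2,-.031)
bb=[box(*sl,34,10,110),box(*sl,28,4,127)]
cv2.imwrite('pics/m4.png',np.hstack([draw('s2',(245,165,50,75),bb,8),draw('t2',(250,170,50,75),bb,8)]))
E
```

```text
clock: 5.9
ee_pos: [548.5, 53.4, 237.1]
tcp_rot: [3.141, -0.048, 0.005]
wrist_force: [0.6, 0.1, -1.1]
width: 11.5
grip_force: 41.2
t 5.9 ee [548.5  53.4 237.1] w 11.531037154620426 F [ 0.6  0.1 -1.1] grip 41.216813921928406
row [ 0.001 -0.003  0.001] [-0.1  -0.09 -0.29]
```

View pics/m4.png

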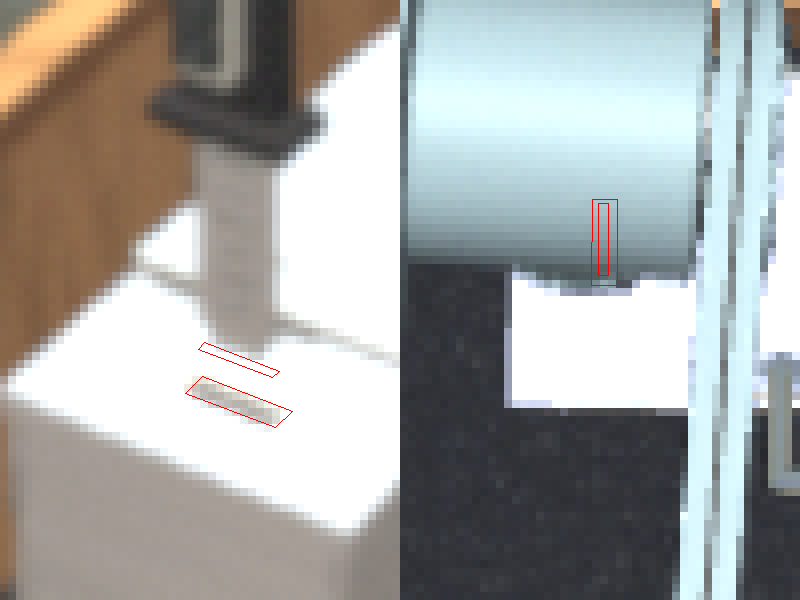

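The blade tip is over the slot at about (239,347) in the crop, with the slot at (239,402). That is within 1–2 px of what I expected, so I'll lower it while watching the force.

```bash
python3 -m crank '[[[0,-0.003,0,-0.1,-0.15,0.5,0],[0,-0.003,0,-0.1,-0.15,1,0],[0,-0.003,0,-0.1,-0.15,1.5,0],[0,-0.003,0,-0.1,-0.15,2,0],[0,-0.003,0,-0.1,-0.15,2.5,0],[0,-0.003,0,-0.1,-0.15,3,0],[0,-0.003,0,-0.1,-0.15,3,0],[0,-0.003,0,-0.1,-0.15,3,0]]]'; python3 go.py 547.5 54.3 133.5 -.031
```

```text
clock: 6.8
ee_pos: [547.1, 54.4, 205.8]
tcp_rot: [3.141, -0.049, -0.003]
wrist_force: [0.9, -0.6, -1.8]
width: 11.7
grip_force: 41.2
t 6.8 ee [547.1  54.4 205.8] w 11.671957500580111 F [ 0.9 -0.6 -1.8] grip 41.22555613517761
row [ 0.     0.002 -0.   ] [0.06 0.   7.23]
```

```bash
python3 -m crank '[[[0,0,0,0,0,1.2,0],[0,0,0,0,0,2.4,0],[0,0,0,0,0,3.6,0],[0,0,0,0,0,4.8,0],[0,0,0,0,0,6,0],[0,0,0,0,0,6.6,0],[0,0,0,0,0,6.6,0]]]'; python3 go.py 547.5 54.3 133.5 -.031
```

```text
clock: 7.5
ee_pos: [546.8, 54.3, 138.8]
tcp_rot: [3.141, -0.049, -0.004]
wrist_force: [3.5, -1.2, -4.0]
width: 11.6
grip_force: 41.0
t 7.5 ee [546.8  54.3 138.8] w 11.587263074334674 F [ 3.5 -1.2 -4. ] grip 40.96263527870178
row [ 0.     0.003 -0.   ] [0.07 0.   0.52]
```

```bash
python3 -m crank '[[[0,0,0,0,0,0.3,0],[0,0,0,0,0,0.5,0],[0,0,0,0,0,0.6,0],[0,0,0,0,0,0.7,0],[0,0,0,0,0,0.7,0]]]'; python3 go.py 547.5 54.3 133.5 -.031
```

```text
clock: 8.0
ee_pos: [546.8, 54.4, 133.0]
tcp_rot: [3.141, -0.049, -0.003]
wrist_force: [2.0, 0.3, -1.5]
width: 11.6
grip_force: 41.3
t 8.0 ee [546.8  54.4 133. ] w 11.551148417844095 F [ 2.   0.3 -1.5] grip 41.304402351379395
row [ 0.     0.002 -0.   ] [ 0.07  0.01 -0.05]
```

```bash
python3 -m crank '[[[0,0,0,0,0,0.15,0],[0,0,0,0,0,0.25,0],[0,0,0,0,0,0.25,0],[0,0,0,0,0,0.25,0]]]'; python3 -m crank '[[[0,0,0,0,0,0,2.8],[0,0,0,0,0,0,2.8],[0,0,0,0,0,0,2.8],[0,0,0,0,0,0,2.8],[0,0,0,0,0,0,2.8]]]'; python3 go.py 547.5 54.3 133.5 -.031
```

```text
clock: 8.4
ee_pos: [546.9, 54.4, 132.5]
tcp_rot: [3.14, -0.049, -0.001]
wrist_force: [-3.4, -0.9, 13.8]
width: 11.5
grip_force: 43.4
clock: 8.9
ee_pos: [546.5, 54.4, 130.1]
tcp_rot: [3.141, -0.049, -0.004]
wrist_force: [0.0, 0.1, -0.1]
width: 28.0
grip_force: 0.0
t 8.9 ee [546.5  54.4 130.1] w 28.003044953593992 F [ 0.   0.1 -0.1] grip 0.0
row [ 0.     0.003 -0.   ] [ 0.1   0.01 -0.34]
```

```bash
python3 -m crank '[[[0,0,0,0,0,0,2.8],[0,0,0,0,0,-1,2.8],[0,0,0,0,0,-3,2.8],[0,0,0,0,0,-6,2.8],[0,0,0,0,0,-10,2.8],[0,0,0,0,0,-12,2.8],[0,0,0,0,0,-12,2.8]]]'
python3 - <<'E'
from ov import *
t=load('top0')
print(onz(t,[(290,230.3),(340,230.3)],141).round(1))
f=np.asarray(t['frame']).astype(int).sum(2)//3
print(f[226:235,294:336:4])
c,s=np.cos(-.031),np.sin(-.031)
X=lambda b:np.array([540.6+c*b[0]-s*b[1],-35.7+s*b[0]+c*b[1],b[2]])
print(X((-94,-36,141)),X((-26,-36,245)),proj(t,[X((-94,14,141)),X((-94,-86,141))]))
E
python3 go.py 445.5 -69 230 1.54; python3 -c "
from plant import robot;print(robot.state()['joint_pos'])"
```

```text
clock: 9.6
ee_pos: [549.0, 54.3, 255.0]
tcp_rot: [3.14, -0.049, 0.01]
wrist_force: [0.8, 0.4, 1.1]
width: 27.7
grip_force: 0.0
[[ 446.1   10.   141. ]
 [ 441.2 -144.4  141. ]]
[[ 23  90  23  31  34  24  23  27  25  31  55]
 [ 27  88  26  25  23  23  28  25  26  41  57]
 [ 30  82  47  44  44  47  52  61  41  43  56]
 [ 26  98 101 101 101 100 104 125  78  78  61]
 [ 26  98 100  97 100 101 100 101  99 101  60]
 [ 29  79  81  78  82  81  82  88  85  88  50]
 [ 26  27  24  25  24  23  25  28  28  31  25]
 [ 26  29  26  25  27  25  27  28  24  25  26]
 [ 25  28  25  24  28  25  29  31  24  28  26]]
[445.52934212 -68.76917009 141.        ] [513.49667074 -70.87683247 245.        ] [[299.31948084 229.68336367]
 [331.6874462  229.67870569]]
t 9.6 ee [549.   54.3 255. ] w 27.719779836564957 F [0.8 0.4 1.1] grip 0.0
row [ 0.006 -0.004 -1.571] [-9.98 12.64  2.45]
[-1.03267477e-01  2.43205970e-01  1.49716377e+00 -6.29936459e-04
  1.39499632e+00  1.49873378e+00]
```

```bash
python3 -m crank '[[[0,0,-0.15,-10,12.6,0,4.5],[0,0,-0.3,-10,12.6,0,4.5],[0,0,-0.45,-10,12.6,2,4.5],[0,0,-0.6,-10,12.6,3,4.5],[0,0,-0.75,-10,12.6,5,4.5],[0,0,-0.9,-10,12.6,5,4.5],[0,0,-1.05,-10,12.6,5,4.5],[0,0,-1.2,-10,12.6,5,4.5]]]';python3 go.py 445 -69 190 1.54
python3 - <<'E'
from plant import robot
from ov import *
cap(robot,'scene','s3');sl=(544,54.2,-.031)
cv2.imwrite('pics/m5.png',draw('s3',(240,155,75,75),[box(*sl,50,26,110),box(*sl,36,12,170)],8))
E
```

```text
clock: 10.4
ee_pos: [442.1, -68.3, 199.6]
tcp_rot: [-2.644, -1.691, 0.005]
wrist_force: [-0.4, 0.2, -0.9]
width: 45.0
grip_force: 0.0
t 10.4 ee [442.1 -68.3 199.6] w 44.991451774150256 F [-0.4  0.2 -0.9] grip 0.0
row [-0.004  0.    -0.402] [0.05 0.29 0.96]
```

View pics/m5.png

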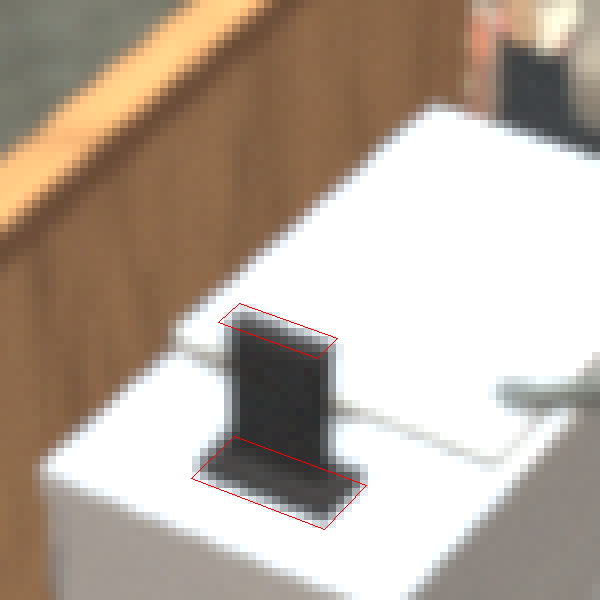

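The gauge stands in the slot with its collar at the predicted deck box, about (280,485) in the crop: it is home. Next is the bar.

```bash
python3 -m crank '[[[0,0,-0.15,0,0.3,0.9,4.5],[0,0,-0.3,0,0.3,0.9,4.5],[0,0,-0.402,0,0.3,0.9,4.5],[0,0,-0.402,0,0.3,0.9,4.5],[0,0,-0.402,0,0.3,0.9,4.5]]]';python3 go.py 445 -69 122 1.54
```

```text
clock: 10.95
ee_pos: [445.4, -69.6, 191.3]
tcp_rot: [-2.265, -2.174, 0.003]
wrist_force: [0.3, -0.2, 0.9]
width: 44.8
grip_force: 0.0
t 10.95 ee [445.4 -69.6 191.3] w 44.816857214947 F [ 0.3 -0.2  0.9] grip 0.0
row [-0.003  0.    -0.01 ] [ 0.06 -0.02  6.93]
```

```bash
python3 -m crank '[[[0,0,0,0,0,2.5,4.5],[0,0,0,0,0,5,4.5],[0,0,0,0,0,6.7,4.5],[0,0,0,0,0,6.7,4.5],[0,0,0,0,0,6.7,4.5],[0,0,0,0,0,6.7,0],[0,0,0,0,0,6.7,0],[0,0,0,0,0,6.7,0]]]' 40;python3 -m crank '[[[0,0,0,0,0,0,0],[0,0,0,0,0,0,0],[0,0,0,0,0,0,0]]]'; python3 go.py 445 -69 122 1.54
```

```text
clock: 11.75
ee_pos: [445.9, -70.0, 125.7]
tcp_rot: [2.262, 2.18, -0.002]
wrist_force: [-2.8, 1.0, 4.8]
width: 8.3
grip_force: 39.0
clock: 12.05
ee_pos: [445.9, -70.0, 125.7]
tcp_rot: [2.262, 2.18, -0.002]
wrist_force: [-1.6, 0.5, 5.9]
width: 8.7
grip_force: 39.1
t 12.05 ee [445.9 -70.  125.7] w 8.73784532040812 F [-1.6  0.5  5.9] grip 39.05797004699707
row [-0.001  0.001 -0.006] [ 0.09 -0.09  0.37]
```

```bash
python3 -m crank '[[[0,0,0,0,0.12,-0.7,0],[0,0,0,0,0.3,-1.38,0],[0,0,0,0,0.5,-2.05,0],[0,0,0,0,0.76,-2.73,0],[0,0,0,0,1.05,-3.4,0],[0,0,0,0,1.34,-4.0,0],[0,0,0,0,1.66,-4.65,0],[0,0,0,0,1.99,-5.29,0]]]' 50;python3 go.py 513.9 -72 230 1.54
```

```text
clock: 12.85
ee_pos: [464.4, -70.8, 177.8]
tcp_rot: [-2.259, -2.179, 0.007]
wrist_force: [-3.2, -5.6, -2.5]
width: 8.1
grip_force: 48.6
t 12.85 ee [464.4 -70.8 177.8] w 8.147643515572582 F [-3.2 -5.6 -2.5] grip 48.557764291763306
row [-0.005  0.001 -0.005] [ 0.05  4.92 -5.24]
```

```bash
python3 -m crank '[[[0,0,0,0,0.38,-0.6,0],[0,0,0,0,0.77,-1.19,0],[0,0,0,0,1.65,-2.31,0],[0,0,0,0,2.62,-3.34,0],[0,0,0,0,3.68,-4.29,0],[0,0,0,0,4.81,-5.14,0],[0,0,0,0,4.81,-5.14,0],[0,0,0,0,4.81,-5.14,0]]]' 50;python3 -m crank '[[[0,0,0,0,0,0,0],[0,0,0,0,0,0,0],[0,0,0,0,0,0,0]]]';python3 go.py 513.9 -72 230 1.54
python3 - <<'E'
from plant import robot
from ov import *
cap(robot,'scene','s4')
c,s=np.cos(-.031),np.sin(-.031)
X=lambda b:np.array([540.6+c*b[0]-s*b[1],-35.7+s*b[0]+c*b[1],b[2]])
L=[]
for th in(.68,.785,.89):
    ca,sa=np.cos(th),np.sin(th)
    f=lambda a,n,y:X((66-(a*ca-n*sa),y,111+a*sa+n*ca)); L.append([f(0,3.5,50),f(126,3.5,50),f(126,3.5,-122),f(0,3.5,-122)])
cv2.imwrite('pics/m6.png',draw('s4',(235,110,130,120),L,5))
E
```

```text
clock: 13.65
ee_pos: [511.5, -73.1, 231.5]
tcp_rot: [-2.26, -2.18, 0.01]
wrist_force: [-15.3, -3.6, 16.3]
width: 8.2
grip_force: 49.9
clock: 13.95
ee_pos: [511.2, -73.1, 231.3]
tcp_rot: [-2.26, -2.179, 0.01]
wrist_force: [-14.7, -4.6, 15.3]
width: 7.7
grip_force: 49.9
t 13.95 ee [511.2 -73.1 231.3] w 7.667938566482879 F [-14.7  -4.6  15.3] grip 49.87592160701752
row [-0.006  0.003 -0.006] [0.12 0.27 0.13]
```

View pics/m6.png

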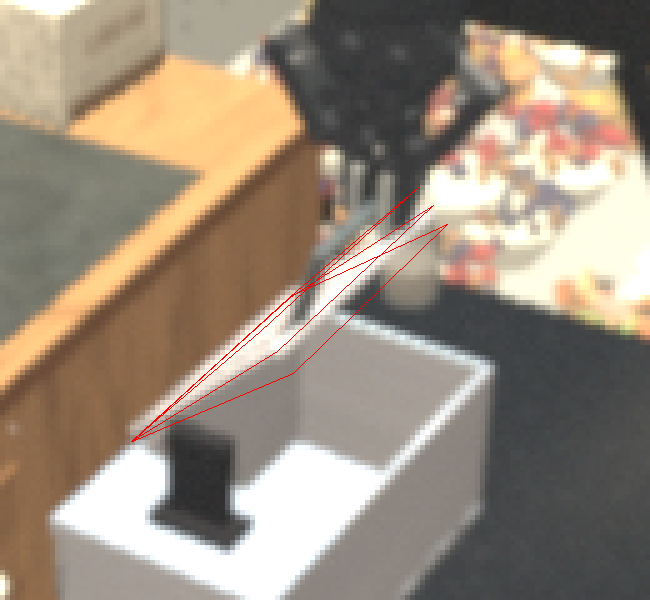

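The lid's near corner, about (287,348) in the crop, matches the 0.785 rad outline (278,350) and is well away from the 0.68 outline at (294,374). The arm's travel gives about 44.5°. The gauge is still home, so I'm handing in.

```bash
python3 -c "
from plant import robot
print(robot.finish_job())"
```

```text
the job is handed in; nothing more can be done
None
```

The job is handed in, but no verdict came back: the gauge is seated in the bin's slot and let go, and the fingers hold the lid by its bar at about 44.5° (from arm travel, matching the camera view); I kept clear of the mug, shaker, cocoa jar and snack bar but did not re-measure them at the end.

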